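# Put the bench tools back in their foam and the battery in its push-to-open drawer

### The arm

A 7-joint arm with a two-finger parallel gripper is mounted at the origin on the work surface. World frame = base frame: x ahead of the robot, y to its left, z up, the work surface at z = 0. Lengths are in m, angles in rad, forces in N, time in s.
With the tool pointing down it reaches from about 0.35 to 0.9 m from the base axis. Payload 8.1 kg.
Tool frame: the origin (TCP) lies midway between the tips of the shut fingers; the grasp point (between the pads) lies 19 mm behind it; z points along the fingers, y is the line along which they close (so a half turn about z gives the same grasp; the last joint's range is limited). The gripper opens to 92 mm and grips with 3 to 60 N. Pads are 19 mm wide; open, the fingers measure 130 mm over their backs; the gripper's body (75 mm by 190 mm) begins 47 mm behind the grasp point.
Start: joints at [-1.375, 0.434, 0.025, 1.573, -0.012, 1.134, -0.075], TCP at [0.184, 0.597, 0.227] pointing down, gripper open.
Joint ranges: [-2.62, 2.62], [-0.44, 2.09], [-1.27, 1.32], [0.08, 2.57], [-1.32, 4.46], [0.12, 2], [-2.74, 2.74]. Speed limits (rad/s): [2.22, 2.22, 3.01, 3.01, 3.14, 3.14, 3.14].

### API

Orientations are given as a rotation vector (axis times angle).
In Python, from cell import arm gives the robot as it stands.
- The arm moves only by the tool carry_out, never from a script. Its arguments are lists of equal length, an entry for each row: "claw": the finger opening in cm, from 0 to 9.18; "delta_pos": the shift along the tool's x, y, z in cm, a list of three; "angular": the turn, a rotation vector about the tool's x, y, z in rad, a list of three. In form: {"claw": [claw, ...], "delta_pos": [[dx, dy, dz], ...], "angular": [[ax, ay, az], ...]}. A call has 1 to 20 rows; each row shifts and turns the commanded pose from where the row before left it, along the tool's axes as they then stand; what a row does not reach is not made up. A row lasts 1/10 s, in which the tool goes at most 50 mm and 8.59 degrees, less where a joint would pass 70% of its speed; a pose out of reach is approached as far as the arm can. A call with a gripper value outside its range is refused whole. The fingers move at their own pace and stop on an object; "force" is the grip in N (left out, the last holds). Time passes only in rows, so rows that do not move let the fingers close. It gives the time, the measured TCP pose, the force, the opening and the grip force at its end, in the units of the state.
- arm.observe(): the state, without advancing time (a new reading comes with each control period).
- arm.get_image(name): name is "scene" or "top" or "wrist"; returns a dict with "frame" (480x640x3 uint8, red, green, blue), "mtx" (3x3 intrinsics, pixels), "T" (4x4, takes a point from camera to world coordinates). Camera axes: x right, y down, z forward; pixel columns grow to the right and rows downward; lengths in m; the calibration is good to about 2 mm. The wrist camera is an equidistant fisheye: a pixel r from the principal point sees the ray r / f radians off the axis. A picture is of the moment at which its call begins. There is no depth.
- arm.sign_off(): hands the job in; it is judged then, once.
Trained networks look in a picture, given as the dict that the camera call returned (one of the last four; its "shot" number tells which), for a name from the list of things; names that differ only in an ending like _2 or _b are one class to them, and where a whole thing is asked for, a point or a joint stands for the part that bears it (a point fixed in the world has none). Each returns a list of dicts, best first, with "conf" (0 to 1); they miss things now and then, are a little off and sometimes report something else, mostly with a low value. They report only what shows in the picture. A call takes as long as a camera call. They do not tell look-alikes from the thing itself.
- arm.look_for(label, picture): "centre" ([column, row] as shares, 0 to 1, of the picture: columns of its width, rows of its height, amid what is visible of it).
- arm.trace(label, picture): "region" (480x640 bool, what is visible of it) and "centre" ([column, row] as shares, 0 to 1, of the picture: columns of its width, rows of its height, amid what is visible of it).
- arm.place_of(label, picture): "centre" ([column, row] as shares, 0 to 1, of the picture: columns of its width, rows of its height: a listed point, or the origin of a listed thing).
The state is a dict: "clock": time; "joints": joint angles; "dq": joint speeds; "joint_efforts": joint torques, N m; "position": TCP position; "ee_rot": TCP orientation; "force": force on the tool from outside, world axes, zero at the start; "ft_torque": the same for the moment, N m; "width": opening from 0.0 (shut) to 1.0 (fully open); "gripper_force": force on a finger pad.
Only numpy, scipy, OpenCV 4.12 (cv2) and the standard library are available. Lean on these libraries where they do the work, as an engineer would, in place of code of your own. Each camera call takes 0.05 s, during which the arm holds its last target. There are 200 camera calls.

### The job

Tidy the repair bench: lay the yellow multimeter (face up), the orange screwdriver and the blue tin (upright) each in the foam recess of its own shape and colour, fully down on the bottom of the recess, either way round. Press the green button on the grey case until its drawer is fully out, then stand the green battery block upright on the drawer's floor and leave the drawer open. The order of the tools does not matter; let go of everything at the end.

Things in the scene. Friction and masses are not known exactly. Their poses are not given: they have to be found in the camera images.
- meter: Loose yellow pocket multimeter lying on its back, face with display and black dial up: 105 (x) x 56 (y) x 30 (z) mm, 0.16 kg. Origin: centre of its underside; x along its length, z up.
- driver: Loose stubby screwdriver lying flat along x, 120 mm long: fluted orange and black handle from x = -60 to +4 mm, 28 mm wide and high with flat sides and underside; steel shaft, 7 mm thick, to its tip at x = +60 mm. 0.09 kg, balance point near x = -25 mm. Origin: on its long axis, midway along the length, so 14 mm above what the handle lies on.
- tin: Loose round blue tin of brass wool (tip cleaner), standing: 52 mm diameter, 36 mm high, 0.1 kg. Origin: centre of its underside, z up.
- battery: Loose green battery block with a white top plate, standing: 46 (x) x 28 (y) x 32 (z) mm (two small contacts stand 3 mm above that), 0.09 kg. Origin: centre of its underside, z up.
- meter_tile: Fixed black foam tile, 145 (x) x 96 (y) mm, 12 mm thick, with a rectangular 121 (x) x 72 (y) mm recess 8 mm deep whose bottom is yellow. Origin: centre of the tile's underside, straight below the middle of the recess; recess bottom at z = 4 mm, foam top at z = 12 mm; z up, x along the recess's length.
- driver_tile: Fixed black foam tile, 160 (x) x 68 (y) mm, 12 mm thick, with a long narrow 136 (x) x 44 (y) mm recess 8 mm deep whose bottom is orange. Origin: centre of the tile's underside, straight below the middle of the recess; recess bottom at z = 4 mm, foam top at z = 12 mm; z up, x along the recess's length.
- tin_tile: Fixed black foam tile, 92 (x) x 92 (y) mm, 12 mm thick, with a round 68 mm diameter recess 8 mm deep whose bottom is blue. Origin: centre of the tile's underside, straight below the middle of the recess; recess bottom at z = 4 mm, foam top at z = 12 mm; z up.
- drawer (a joint): Opening of the drawer (green front, no handle) in the fixed grey battery case, 95 deep x 110 wide x 38 mm high: 0 shut, 0.080 m fully out, towards the robot. A linkage drives it from the green button on the case's top: 12.5 mm down (2 to 4 N) drives it 80 mm out, evenly. It stays where it is left; pushing the drawer back raises the button.
- latch_top (a point): Centre of the top of the round green push button (28 mm diameter) on the case. It stands 56 mm above the work surface with the drawer shut and sinks 12.5 mm to the full opening. Its axes are the case's: the drawer comes out along -x.
- drawer_in (a point): Point on the drawer's inner floor, 5 mm above the work surface, in the middle of the part uncovered when fully out; moves with the drawer (hidden while shut). Uncovered room: 76 mm along x between green front (4 mm thick, top 32 mm above the work surface) and case, 92 mm along y between side walls 14 mm higher than this floor. x points into the case, z up.
There are look-alikes about, which are no part of the job. What is shaped like the driver_tile but turquoise is not meant.

How it is judged:
On the way, in this order (a step that is already met when the one before it is completed fails the run):
1. the drawer of the battery case has been driven out with its button (value of joint drawer above 0.068 m), for 0.2 s.
2. the battery block stands in the open drawer (value of joint drawer above 0.068 m and x of battery in the frame of drawer_in between -0.03 and 0.03 m and y of battery in the frame of drawer_in between -0.04 and 0.04 m and z of battery in the frame of drawer_in between -0.004 and 0.004 m and angle between battery's own z axis and vertical below 0.15 rad), for 0.2 s.
At the end, for the whole second after the job is handed in: Meter (face up), screwdriver and tin (upright) rest within 13 mm of the middle of their own recess and within 2.5 mm of its bottom; drawer out at least 68 mm; battery upright at rest on the drawer floor (within 4 mm), within 30 mm (x), 40 mm (y) of its uncovered middle (all of step 2 and horizontal distance between meter and meter_tile below 0.013 m and z of meter in the frame of meter_tile below 0.0065 m and linear speed of each of meter, driver, tin, battery below 0.02 m/s and angle between each of meter, tin's own z axis and vertical below 0.1 rad and horizontal distance between driver and driver_tile below 0.013 m and z of driver in the frame of driver_tile below 0.0205 m and horizontal distance between tin and tin_tile below 0.013 m and z of tin in the frame of tin_tile below 0.0065 m); the robot touches nothing.
It also fails if it takes over 122 s, if anything falls off the work surface, if the arm or the gripper's body presses on something with over 40 N, if the wrist force passes 120 N, or if a joint passes its speed limit or range.

## Working session

There is one attempt and no reset: what is moved stays moved. The work goes in short steps, Python scripts to look and compute and a tool call to move; the robot and the scene stay as the last step left them, time stands still between calls to the robot, and variables do not carry over. Pictures are saved under pics/ and viewed, at most 14 in all, crops included, and the job is handed in when it is done.

Besides the shell and the picture viewer there is one more tool, called after "Emit:" as name(argument=value, ...), one argument or row to a line, values as JSON. carry_out: Moves the arm, as the interface text tells. Its arguments: {"type":"object","properties":{"claw":{"type":"array","items":{"type":"number"}},"delta_pos":{"type":"array","items":{"type":"array","items":{"type":"number"}}},"angular":{"type":"array","items":{"type":"array","items":{"type":"number"}}},"force":{"type":"number"}},"required":["claw","delta_pos","angular"]}

```bash
ls; mkdir -p pics
cat > h.py <<'E'
import numpy as np, cv2
from cell import arm
from scipy.spatial.transform import Rotation as R
def save(p,n): cv2.imwrite('pics/'+n,p['frame'][:,:,::-1])
def ray(p,c,wrist=False):
    K=p['mtx'];u=(c[0]-K[0,2])/K[0,0];v=(c[1]-K[1,2])/K[1,1]
    if wrist:
        r=np.hypot(u,v); d=np.array([u/r*np.sin(r),v/r*np.sin(r),np.cos(r)]) if r>1e-9 else np.array([0,0,1.])
    else: d=np.array([u,v,1.])
    return p['T'][:3,3],p['T'][:3,:3]@d
def at(p,c,z,wrist=False):
    o,d=ray(p,c,wrist); return o+d*(z-o[2])/d[2]
def px(c): return np.array(c)*[640,480]
E
python3 - <<'E'
from h import *
np.set_printoptions(precision=3,suppress=True)
s=arm.observe();print(s)
P={n:arm.get_image(n) for n in('top','scene')}
for n,p in P.items():
    save(p,n+'1.png');print(n,p['T'][:3,3],p['mtx'][0])
H=dict(meter=0,driver=.014,tin=0,battery=0,meter_tile=0,driver_tile=0,tin_tile=0,latch_top=.056,drawer=.02)
for l,z in H.items():
  for n,p in P.items():
    f=arm.place_of if l!='drawer' else arm.look_for
    for d in f(l,p)[:4]:
        c=px(d['centre']);print(l,n,round(d['conf'],2),c.round(),at(p,c,z)[:2])
E
```

```text
pics
{'clock': 0.0, 'joints': array([-1.375,  0.435,  0.025,  1.574, -0.012,  1.134, -0.075]), 'dq': array([-0.001,  0.   ,  0.001,  0.   ,  0.001,  0.001,  0.   ]), 'joint_efforts': array([ -0.003, -66.786,   0.983, -31.446,  -0.061,   0.043,   0.   ]), 'position': array([0.184, 0.597, 0.226]), 'ee_rot': array([-0.468, -3.106,  0.003]), 'force': array([ 0.527,  0.608, -0.537]), 'ft_torque': array([-0.029,  0.002,  0.013]), 'gripper_force': 0.0, 'width': 1.0010174865632666}
top [ 0.307 -0.078  1.071] [508.123   0.    333.238]
scene [1.144 0.353 0.731] [433.86    0.    322.974]
meter top 0.88 [460. 247.] [ 0.452 -0.322]
meter scene 0.85 [254. 233.] [ 0.443 -0.326]
driver top 0.83 [355. 258.] [ 0.433 -0.098]
driver scene 0.52 [323. 252.] [ 0.424 -0.109]
tin top 0.67 [249. 261.] [0.433 0.127]
tin scene 0.75 [404. 294.] [0.434 0.124]
battery top 0.71 [249. 261.] [0.433 0.126]
battery top 0.67 [155. 255.] [0.452 0.328]
battery top 0.52 [357. 261.] [ 0.427 -0.103]
battery scene 0.94 [487. 333.] [0.446 0.322]
meter_tile top 0.6 [350. 181.] [ 0.603 -0.093]
meter_tile scene 0.62 [289. 301.] [ 0.601 -0.091]
driver_tile top 0.88 [436. 176.] [ 0.61 -0.28]
driver_tile top 0.78 [423. 338.] [ 0.265 -0.234]
driver_tile top 0.66 [503. 140.] [ 0.686 -0.43 ]
driver_tile top 0.62 [541. 291.] [ 0.357 -0.482]
driver_tile scene 0.95 [228. 271.] [ 0.6   -0.279]
driver_tile scene 0.89 [230. 201.] [ 0.358 -0.49 ]
driver_tile scene 0.68 [314. 213.] [ 0.272 -0.238]
driver_tile scene 0.66 [161. 268.] [ 0.681 -0.43 ]
tin_tile top 0.66 [273. 187.] [0.595 0.075]
tin_tile scene 0.57 [360. 330.] [0.587 0.089]
tin_tile scene 0.54 [488. 334.] [0.448 0.326]
latch_top top 0.45 [178. 160.] [0.643 0.267]
latch_top scene 0.72 [436. 373.] [0.642 0.276]
drawer top 0.76 [180. 191.] [0.586 0.273]
```

View pics/top1.png

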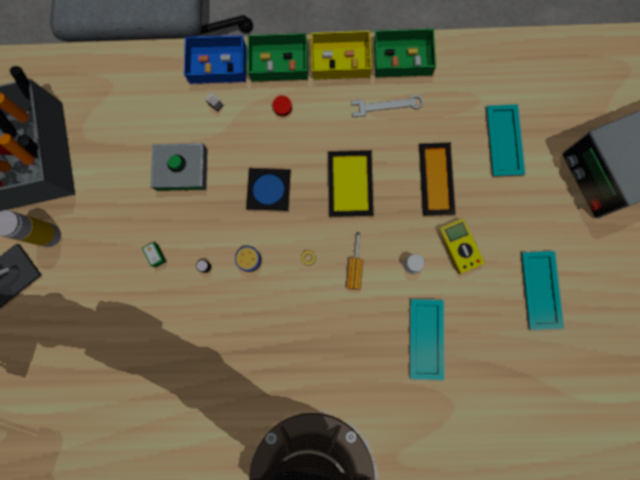

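View pics/scene1.png

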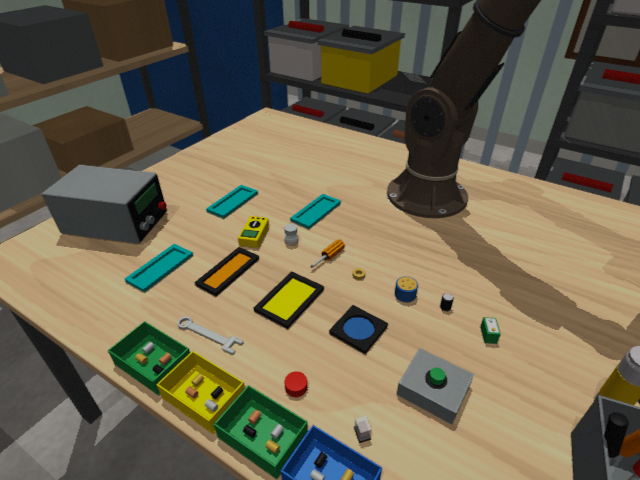

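The top view shows the case at (178,165) with its button at (176,162), and the battery at (153,254). The tin is at (248,259), the driver at (356,262) with its tip pointing up, and the meter at (461,247). The black tiles are yellow (350,183), orange (437,179) and blue (270,189). The turquoise tiles are decoys.

```bash
cat >> h.py <<'E'
def rect(p,region,z,wrist=False):
    c=max(cv2.findContours(region.astype(np.uint8),cv2.RETR_EXTERNAL,cv2.CHAIN_APPROX_NONE)[0],key=cv2.contourArea)[:,0,:]
    w=np.array([at(p,q,z,wrist)[:2] for q in c]).astype(np.float32)
    b=cv2.boxPoints(cv2.minAreaRect(w*1000))/1000
    e1,e2=b[1]-b[0],b[2]-b[1]
    L=max(e1,e2,key=np.linalg.norm); a=np.degrees(np.arctan2(L[1],L[0]))%180
    return b.mean(0),sorted([np.linalg.norm(e1),np.linalg.norm(e2)])[::-1],a
E
python3 - <<'E'
from h import *
np.set_printoptions(precision=4,suppress=True)
P={n:arm.get_image(n) for n in('top','scene')}
H=dict(meter=.015,driver=.014,tin=.018,battery=.016,meter_tile=.006,driver_tile=.006,tin_tile=.006,drawer=.03)
for l,z in H.items():
  for n,p in P.items():
    for d in arm.trace(l,p)[:3]:
        if d['region'].sum()<30: continue
        c,s,a=rect(p,d['region'],z);print(l,n,round(d['conf'],2),c,np.array(s),round(a,1))
for l in('driver','battery','latch_top'):
  for n,p in P.items():
    for d in arm.place_of(l,p)[:2]: print(l,n,d['conf'],at(p,px(d['centre']),dict(driver=.014,battery=0,latch_top=.056)[l])[:2])
p=P['top'];hsv=cv2.cvtColor(p['frame'],cv2.COLOR_RGB2HSV)
for n,(u,v,lo,hi) in dict(y=(350,183,22,35),o=(437,179,8,20),b=(270,189,100,125),btn=(176,162,45,80)).items():
    m=np.zeros((480,640),np.uint8);m[v-40:v+40,u-28:u+28]=1
    m&=((hsv[...,0]>lo)&(hsv[...,0]<hi)&(hsv[...,1]>130)).astype(np.uint8)
    c,s,a=rect(p,m,.056 if n=='btn' else .004);print(n,c,np.array(s),a)
E
```

```text
meter top 0.75 [ 0.452  -0.3198] [0.1071 0.0615] 21.0
meter scene 0.82 [ 0.4519 -0.3191] [0.1435 0.0702] 21.2
driver top 0.94 [ 0.4266 -0.1003] [0.1188 0.0333] 173.3
driver top 0.61 [0.4508 0.3264] [0.0533 0.0335] 28.1
driver scene 0.59 [ 0.4199 -0.0986] [0.1297 0.0429] 173.0
tin top 0.76 [0.4348 0.1254] [0.0553 0.0526] 88.6
tin scene 0.91 [0.4352 0.1246] [0.0842 0.0516] 16.9
battery top 0.81 [0.4498 0.3247] [0.0528 0.0343] 28.1
battery scene 0.7 [0.4503 0.3253] [0.0719 0.0384] 26.0
meter_tile top 0.95 [ 0.5971 -0.0936] [0.1478 0.0965] 179.5
meter_tile scene 0.86 [ 0.5958 -0.093 ] [0.155  0.1072] 179.7
meter_tile scene 0.3 [0.6095 0.2704] [0.0417 0.0297] 180.0
driver_tile top 0.98 [ 0.6013 -0.2808] [0.163  0.0728] 0.9
driver_tile top 0.92 [ 0.2637 -0.2408] [0.1612 0.0693] 177.3
driver_tile top 0.61 [ 0.6827 -0.433 ] [0.1662 0.0725] 0.9
driver_tile scene 0.9 [ 0.6007 -0.2783] [0.1686 0.0782] 0.2
driver_tile scene 0.71 [ 0.3584 -0.48  ] [0.1729 0.0854] 1.6
driver_tile scene 0.6 [ 0.2636 -0.239 ] [0.1755 0.0816] 178.3
tin_tile top 0.89 [0.5884 0.0844] [0.095  0.0934] 176.4
tin_tile scene 0.68 [0.5888 0.084 ] [0.1018 0.0984] 176.3
drawer top 0.46 [0.5889 0.2693] [0.0987 0.011 ] 88.3
driver top 0.9 [ 0.4284 -0.1007]
driver scene 0.77 [ 0.4239 -0.1061]
battery top 0.75 [0.4492 0.3239]
battery scene 0.95 [0.4509 0.3229]
battery scene 0.65 [ 0.5965 -0.2825]
latch_top top 0.63 [0.6428 0.2671]
latch_top top 0.34 [ 0.4431 -0.3085]
latch_top scene 0.49 [0.645 0.279]
y [ 0.598  -0.0935] [0.1255 0.0795] 178.75165
o [ 0.6026 -0.2798] [0.1415 0.0495] 0.49016818
b [0.5895 0.0855] [0.0717 0.0698] 179.6678
btn [0.6394 0.2728] [0.0305 0.03  ] 178.27324
```

Emit:
carry_out(
  claw=[0, 0, 0, 0, 0, 0, 0, 0, 0, 0, 0, 0, 0, 0, 0, 0, 0, 0, 0, 0],
  delta_pos=[
    [0, 0, 0],
    [0, 0, 0],
    [0, 0, 0],
    [0, 0, 0],
    [0, 0, 0],
    [0, 0, 0],
    [0, 0, 0],
    [0, 0, 0],
    [0, 0, 0],
    [0, 0, 0],
    [0, 0, 0],
    [0, 0, 0],
    [0, 0, 0],
    [0, 0, 0],
    [0, 0, 0],
    [0, 0, 0],
    [0, 0, 0],
    [0, 0, 0],
    [0, 0, 0],
    [0, 0, 0],
  ],
  angular=[
    [0, 0, 0.142],
    [0, 0, 0.142],
    [0, 0, 0.142],
    [0, 0, 0.142],
    [0, 0, 0.142],
    [0, 0, 0.142],
    [0, 0, 0.142],
    [0, 0, 0.142],
    [0, 0, 0.142],
    [0, 0, 0.142],
    [0, 0, 0.142],
    [0, 0, 0.142],
    [0, 0, 0.142],
    [0, 0, 0.142],
    [0, 0, 0.142],
    [0, 0, 0.142],
    [0, 0, 0.142],
    [0, 0, 0.142],
    [0, 0, 0.142],
    [0, 0, 0.142],
  ],
  force=20,
)

```text
clock: 4.2
position: [0.1838, 0.5974, 0.2268]
ee_rot: [-3.141, 0.004, 0.0]
force: [0.4, -0.3, -0.6]
width: 0.003
gripper_force: 0.0
```

Emit:
carry_out(
  claw=[0, 0, 0, 0, 0, 0, 0, 0, 0, 0, 0, 0, 0, 0, 0, 0, 0, 0, 0, 0],
  delta_pos=[
    [2.6, 1.8, 0],
    [2.6, 1.8, 0],
    [2.6, 1.8, 0],
    [2.6, 1.8, 0],
    [2.6, 1.8, 0],
    [2.6, 1.8, 0],
    [2.6, 1.8, 0],
    [2.6, 1.8, 0],
    [2.6, 1.8, 0],
    [2.6, 1.8, 0],
    [2.6, 1.8, 0],
    [2.6, 1.8, 0],
    [2.6, 1.8, 0],
    [2.6, 1.8, 0],
    [2.6, 1.8, 0],
    [2.6, 1.8, 0],
    [2.0, 1.8, 0],
    [2.0, 1.9, 0],
    [0, 0, 0],
    [0, 0, 0],
  ],
  angular=[
    [0, 0, 0],
    [0, 0, 0],
    [0, 0, 0],
    [0, 0, 0],
    [0, 0, 0],
    [0, 0, 0],
    [0, 0, 0],
    [0, 0, 0],
    [0, 0, 0],
    [0, 0, 0],
    [0, 0, 0],
    [0, 0, 0],
    [0, 0, 0],
    [0, 0, 0],
    [0, 0, 0],
    [0, 0, 0],
    [0, 0, 0],
    [0, 0, 0],
    [0, 0, 0],
    [0, 0, 0],
  ],
)

```text
clock: 6.2
position: [0.6411, 0.273, 0.2265]
ee_rot: [3.142, 0.002, -0.0]
force: [-0.5, 1.8, 0.0]
width: 0.003
gripper_force: 0.0
```

Emit:
carry_out(
  claw=[0, 0, 0, 0, 0, 0, 0, 0, 0, 0, 0, 0, 0, 0, 0, 0, 0, 0, 0, 0],
  delta_pos=[
    [0, 0, 3],
    [0, 0, 3],
    [0, 0, 3],
    [0, 0, 3],
    [0, 0, 2.5],
    [0, 0, 1.5],
    [0, 0, 0.4],
    [0, 0, 0.2],
    [0, 0, 0.15],
    [0, 0, 0.15],
    [0, 0, 0.15],
    [0, 0, 0.15],
    [0, 0, 0.15],
    [0, 0, 0.15],
    [0, 0, 0.15],
    [0, 0, 0.15],
    [0, 0, 0.15],
    [0, 0, 0.15],
    [0, 0, 0.05],
    [0, 0, 0],
  ],
  angular=[
    [0, 0, 0],
    [0, 0, 0],
    [0, 0, 0],
    [0, 0, 0],
    [0, 0, 0],
    [0, 0, 0],
    [0, 0, 0],
    [0, 0, 0],
    [0, 0, 0],
    [0, 0, 0],
    [0, 0, 0],
    [0, 0, 0],
    [0, 0, 0],
    [0, 0, 0],
    [0, 0, 0],
    [0, 0, 0],
    [0, 0, 0],
    [0, 0, 0],
    [0, 0, 0],
    [0, 0, 0],
  ],
)

```text
clock: 8.2
position: [0.6405, 0.2734, 0.0449]
ee_rot: [3.141, 0.004, -0.001]
force: [-0.2, 0.3, 0.2]
width: 0.006
gripper_force: 0.3
```

Emit:
carry_out(
  claw=[0, 0, 0, 0, 0, 0],
  delta_pos=[
    [0, 0, 0.1],
    [0, 0, 0.1],
    [0, 0, 0.05],
    [0, 0, 0.05],
    [0, 0, 0],
    [0, 0, 0],
  ],
  angular=[
    [0, 0, 0],
    [0, 0, 0],
    [0, 0, 0],
    [0, 0, 0],
    [0, 0, 0],
    [0, 0, 0],
  ],
)

```text
clock: 8.8
position: [0.6406, 0.2734, 0.0439]
ee_rot: [-3.141, -0.004, 0.001]
force: [-6.5, -1.8, 17.3]
width: 0.007
gripper_force: 8.7
```

Run:
```python
from h import *
p=arm.get_image('top');save(p,'top2.png');cv2.imwrite('pics/c2.png',cv2.resize(p['frame'][100:300,80:320,::-1],None,fx=3,fy=3))
```

```text
(no output)
```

View pics/c2.png

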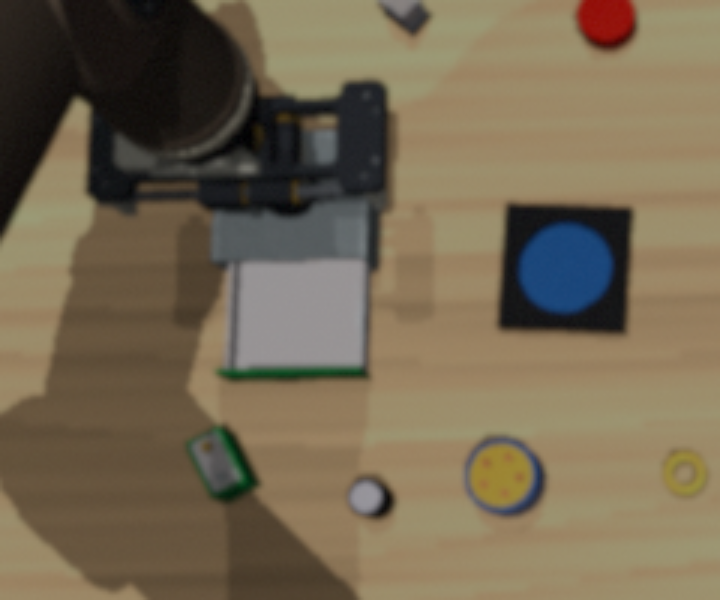

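The crop shows the drawer fully out: its white floor spans crop (235–365, 260–368), with the green front at row 373. The battery at (222,463) is undisturbed.

Emit:
carry_out(
  claw=[0, 0, 0, 6, 6, 6, 6, 6, 6, 6, 6, 6],
  delta_pos=[
    [0, 0, -1],
    [0, 0, -2.5],
    [0, 0, -3],
    [0, 0, -3],
    [-2, -0.5, -0.5],
    [-2.5, -0.7, 0],
    [-2.5, -0.7, 0],
    [-2.5, -0.7, 0],
    [-2.5, -0.7, 0],
    [-2.5, -0.7, 0],
    [-2.5, -0.7, 0],
    [-2, -0.5, 0],
  ],
  angular=[
    [0, 0, 0],
    [0, 0, 0],
    [0, 0, 0],
    [0, 0, 0],
    [0, 0, -0.06],
    [0, 0, -0.06],
    [0, 0, -0.06],
    [0, 0, -0.06],
    [0, 0, -0.06],
    [0, 0, -0.06],
    [0, 0, -0.06],
    [0, 0, -0.06],
  ],
)

```text
clock: 10.05
position: [0.4441, 0.2842, 0.1422]
ee_rot: [-3.049, -0.756, 0.001]
force: [-0.0, -0.1, -0.2]
width: 0.654
gripper_force: 0.0
```

```bash
cat >> h.py <<'E'
def go(t,yaw):
    "tool-frame delta (cm) and turn about tool z to reach world t with tool x at yaw deg"
    s=arm.observe();Rm=R.from_rotvec(s['ee_rot']).as_matrix()
    y=np.degrees(np.arctan2(Rm[1,0],Rm[0,0]))
    tgt=R.from_euler('z',yaw,degrees=True)*R.from_rotvec([np.pi,0,0])
    print('pos',s['position'],'yaw',y.round(2),'turn',(R.from_matrix(Rm).inv()*tgt).as_rotvec().round(3),'delta now',(Rm.T@(np.array(t)-s['position'])*100).round(2),'delta after turn',(tgt.as_matrix().T@(np.array(t)-s['position'])*100).round(2))
E
python3 - <<'E'
from h import *
np.set_printoptions(precision=4,suppress=True)
go([.45,.325,.06],27.5)
p=arm.get_image('top')
for d in arm.place_of('drawer_in',p)[:2]: print('in',d['conf'],at(p,px(d['centre']),.005))
for d in arm.trace('drawer',p)[:2]: print('dr',d['conf'],rect(p,d['region'],.015))
for q in [(235,260),(365,260),(365,368),(235,368)]: print(at(p,np.array(q)/3+[80,100],.005))
for d in arm.place_of('latch_top',p)[:2]: print(d['conf'],at(p,px(d['centre']),.0435))
w=arm.get_image('wrist');save(w,'w1.png')
for d in arm.place_of('battery',w)[:2]: print('bat w',d['conf'],px(d['centre']),at(w,px(d['centre']),0,True))
for d in arm.trace('battery',w)[:2]: print('bat w',d['conf'],rect(w,d['region'],.016,True))
for d in arm.trace('battery',p)[:2]: print('bat t',d['conf'],rect(p,d['region'],.016))
E
```

```text
pos [0.4441 0.2842 0.1422] yaw 27.85 turn [-0.     0.001  0.006] delta now [ 2.44 -3.33  8.21] delta after turn [ 2.41 -3.35  8.22]
in 0.85 [0.5554 0.2817 0.005 ]
dr 0.85 (array([0.5534, 0.2736], dtype=float32), [np.float32(0.10321769), np.float32(0.08557866)], np.float32(88.33029))
[0.6011 0.3255 0.005 ]
[0.5984 0.2302 0.005 ]
[0.5185 0.2285 0.005 ]
[0.5211 0.3226 0.005 ]
0.59 [0.6412 0.2709 0.0435]
bat w 0.61 [281.216 204.576] [0.4479 0.3227 0.    ]
bat w 0.68 (array([0.4496, 0.3246], dtype=float32), [np.float32(0.05167701), np.float32(0.03351254)], np.float32(27.629124))
bat t 0.83 (array([0.4408, 0.3199], dtype=float32), [np.float32(0.034714878), np.float32(0.032102793)], np.float32(115.79532))
```

Emit:
carry_out(
  claw=[6, 6, 6, 6, 6, 6, 6, 6, 6, 6, 2.2, 2.2, 2.2, 2.2, 2.2, 2.2],
  delta_pos=[
    [1.2, -1.65, 0],
    [1.16, -1.66, 0],
    [0, 0, 2.5],
    [0, 0, 3],
    [0, 0, 3],
    [0, 0, 2],
    [0, 0, 1.5],
    [0, 0, 1],
    [0, 0, 0.4],
    [0, 0, 0],
    [0, 0, 0],
    [0, 0, 0],
    [0, 0, 0],
    [0, 0, 0],
    [0, 0, 0],
    [0, 0, 0],
  ],
  angular=[
    [0, 0, 0],
    [0, 0, 0],
    [0, 0, 0],
    [0, 0, 0],
    [0, 0, 0],
    [0, 0, 0],
    [0, 0, 0],
    [0, 0, 0],
    [0, 0, 0],
    [0, 0, 0],
    [0, 0, 0],
    [0, 0, 0],
    [0, 0, 0],
    [0, 0, 0],
    [0, 0, 0],
    [0, 0, 0],
  ],
  force=15,
)

```text
clock: 12.05
position: [0.4515, 0.3247, 0.0085]
ee_rot: [-3.05, -0.751, -0.0]
force: [-1.0, -0.3, 4.3]
width: 0.303
gripper_force: 15.0
```

Emit:
carry_out(
  claw=[2.2, 2.2, 2.2, 2.2, 2.2, 2.2, 2.2, 2.2, 2.2, 2.2, 2.2, 2.2, 2.2, 2.2, 2.2, 2.2, 2.2, 2.2],
  delta_pos=[
    [0, 0, -0.5],
    [0, 0, -1.5],
    [0, 0, -2.5],
    [0, 0, -2.5],
    [0, 0, -2],
    [0, 0, 0],
    [0, 0, 0],
    [0, 0, 0],
    [0, 0, 0],
    [0, 0, 0],
    [2, 0.95, 0],
    [2, 0.95, 0],
    [2, 0.95, 0],
    [2, 0.95, 0],
    [2.33, 0.95, 0],
    [0, 0, 0],
    [0, 0, 0],
    [0, 0, 0],
  ],
  angular=[
    [0, 0, 0],
    [0, 0, 0],
    [0, 0, 0],
    [0, 0, 0],
    [0, 0, 0],
    [0, 0, 0.1],
    [0, 0, 0.1],
    [0, 0, 0.1],
    [0, 0, 0.1],
    [0, 0, 0.11],
    [0, 0, 0],
    [0, 0, 0],
    [0, 0, 0],
    [0, 0, 0],
    [0, 0, 0],
    [0, 0, 0],
    [0, 0, 0],
    [0, 0, 0],
  ],
)

```text
clock: 13.85
position: [0.5525, 0.2748, 0.0985]
ee_rot: [-3.141, 0.042, 0.001]
force: [0.1, 0.5, -1.2]
width: 0.303
gripper_force: 15.0
```

Run:
```python
from h import *
go([.5535,.2745,.0145],-1.5)
w=arm.get_image('wrist');save(w,'w2.png')
```

```text
pos [0.55246938 0.27482074 0.09850211] yaw -1.52 turn [-0.     0.001 -0.   ] delta now [0.11 0.03 8.4 ] delta after turn [0.1  0.03 8.4 ]
```

View pics/w2.png

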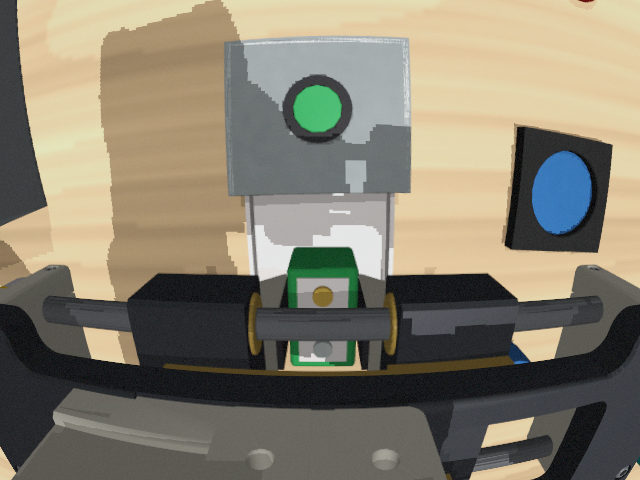

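The wrist view shows the battery held upright at (322,310), centred between the drawer walls at columns 252 and 390, so I'll lower it.

Emit:
carry_out(
  claw=[2.2, 2.2, 2.2, 2.2, 2.2, 2.2, 2.2, 2.2, 2.2, 4, 4, 4, 4, 4, 4, 4, 4],
  delta_pos=[
    [0, 0, 2.5],
    [0, 0, 2.5],
    [0, 0, 1.5],
    [0, 0, 1],
    [0, 0, 0.4],
    [0, 0, 0.3],
    [0, 0, 0.2],
    [0, 0, 0.1],
    [0, 0, 0],
    [0, 0, 0],
    [0, 0, 0],
    [0, 0, 0],
    [0, 0, 0],
    [0, 0, -1],
    [0, 0, -3],
    [0, 0, -3],
    [0, 0, -3],
  ],
  angular=[
    [0, 0, 0],
    [0, 0, 0],
    [0, 0, 0],
    [0, 0, 0],
    [0, 0, 0],
    [0, 0, 0],
    [0, 0, 0],
    [0, 0, 0],
    [0, 0, 0],
    [0, 0, 0],
    [0, 0, 0],
    [0, 0, 0],
    [0, 0, 0],
    [0, 0, 0],
    [0, 0, 0],
    [0, 0, 0],
    [0, 0, 0],
  ],
)

```text
clock: 15.6
position: [0.5534, 0.2739, 0.115]
ee_rot: [3.141, -0.043, 0.0]
force: [1.0, 0.4, 0.8]
width: 0.433
gripper_force: 0.0
```

Run:
```python
from h import *
np.set_printoptions(precision=4,suppress=True)
w=arm.get_image('wrist');save(w,'w3.png')
for d in arm.place_of('battery',w)[:2]: print('bat',d['conf'],at(w,px(d['centre']),.005,True))
for d in arm.place_of('drawer_in',w)[:2]: print('in',d['conf'],at(w,px(d['centre']),.005,True))
for d in arm.trace('battery',w)[:1]: print('bat',d['conf'],rect(w,d['region'],.021,True))
p=arm.get_image('scene')
for l,z in(('battery',.005),('drawer_in',.005),('latch_top',.0435)):
  for d in arm.place_of(l,p)[:1]: print(l,d['conf'],at(p,px(d['centre']),z))
go([.435,.125,.06],0)
```

```text
bat 0.56 [0.5527 0.2747 0.005 ]
bat 0.28 [0.648  0.2741 0.005 ]
bat 0.93 (array([0.5512, 0.2737], dtype=float32), [np.float32(0.053478528), np.float32(0.029793872)], np.float32(179.25539))
battery 0.75 [0.5478 0.2728 0.005 ]
drawer_in 0.78 [0.5479 0.2803 0.005 ]
latch_top 0.61 [0.6408 0.2754 0.0435]
pos [0.5527 0.274  0.1123] yaw -1.56 turn [ 0.001  0.001 -0.027] delta now [-11.35  15.21   5.26] delta after turn [-11.77  14.9    5.23]
```

View pics/w3.png

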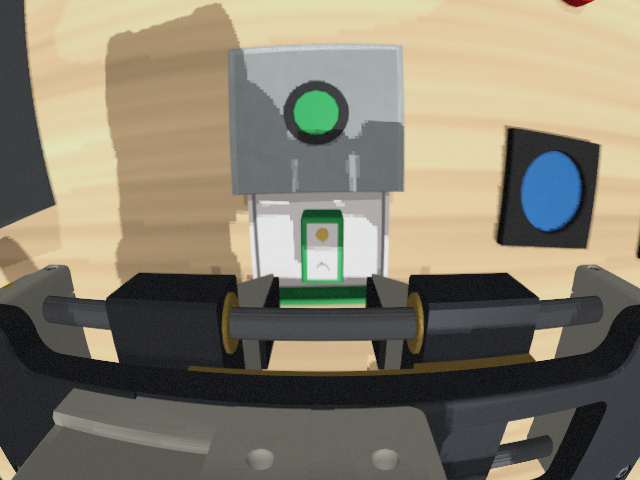

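The wrist view shows the battery upright inside the open drawer at (322,245), clear of the walls. The tin is next.

Emit:
carry_out(
  claw=[4, 4, 7.2, 7.2, 7.2, 7.2, 7.2, 7.2, 7.2, 7.2, 7.2, 7.2, 7.2, 7.2, 4.6, 4.6, 4.6, 4.6, 4.6, 4.6],
  delta_pos=[
    [-1.97, 2.5, 0],
    [-1.96, 2.5, 0],
    [-1.96, 2.5, 0],
    [-1.96, 2.5, 0],
    [-1.96, 2.5, 0],
    [-1.96, 2.4, 0],
    [0, 0, 0],
    [0, 0, 2.5],
    [0, 0, 2.5],
    [0, 0, 2],
    [0, 0, 1.5],
    [0, 0, 1],
    [0, 0, 0.7],
    [0, 0, 0],
    [0, 0, 0],
    [0, 0, 0],
    [0, 0, 0],
    [0, 0, 0],
    [0, 0, 0],
    [0, 0, 0],
  ],
  angular=[
    [0, 0, -0.027],
    [0, 0, 0],
    [0, 0, 0],
    [0, 0, 0],
    [0, 0, 0],
    [0, 0, 0],
    [0, 0, 0],
    [0, 0, 0],
    [0, 0, 0],
    [0, 0, 0],
    [0, 0, 0],
    [0, 0, 0],
    [0, 0, 0],
    [0, 0, 0],
    [0, 0, 0],
    [0, 0, 0],
    [0, 0, 0],
    [0, 0, 0],
    [0, 0, 0],
    [0, 0, 0],
  ],
)

```text
clock: 18.0
position: [0.4353, 0.1259, 0.0117]
ee_rot: [-3.141, 0.0, -0.001]
force: [-0.9, -0.0, 6.4]
width: 0.563
gripper_force: 15.0
```

Run:
```python
from h import *
go([.589,.085,.0148],0)
```

```text
pos [0.43534163 0.12594088 0.01166218] yaw -0.01 turn [-0.001 -0.001 -0.   ] delta now [15.37  4.09 -0.31] delta after turn [15.37  4.09 -0.31]
```

Emit:
carry_out(
  claw=[4.6, 4.6, 4.6, 4.6, 4.6, 4.6, 4.6, 4.6, 4.6, 4.6, 4.6, 4.6, 4.6, 4.6, 4.6, 4.6, 4.6, 4.6, 4.6],
  delta_pos=[
    [0, 0, -0.5],
    [0, 0, -1.5],
    [0, 0, -2],
    [0, 0, -2],
    [2, 0.6, 0],
    [2.5, 0.6, 0],
    [2.5, 0.6, 0],
    [2.5, 0.6, 0],
    [2.5, 0.6, 0],
    [2, 0.6, 0],
    [1.4, 0.5, 0],
    [0, 0, 0],
    [0, 0, 2],
    [0, 0, 1.5],
    [0, 0, 1],
    [0, 0, 0.5],
    [0, 0, 0.3],
    [0, 0, 0.2],
    [0, 0, 0.1],
  ],
  angular=[
    [0, 0, 0],
    [0, 0, 0],
    [0, 0, 0],
    [0, 0, 0],
    [0, 0, 0],
    [0, 0, 0],
    [0, 0, 0],
    [0, 0, 0],
    [0, 0, 0],
    [0, 0, 0],
    [0, 0, 0],
    [0, 0, 0],
    [0, 0, 0],
    [0, 0, 0],
    [0, 0, 0],
    [0, 0, 0],
    [0, 0, 0],
    [0, 0, 0],
    [0, 0, 0],
  ],
)

```text
clock: 19.9
position: [0.5892, 0.0847, 0.0157]
ee_rot: [-3.141, 0.001, -0.001]
force: [-4.9, 0.6, 12.0]
width: 0.563
gripper_force: 15.0
```

Emit:
carry_out(
  claw=[7, 7, 7, 7, 7, 7, 7, 7],
  delta_pos=[
    [0, 0, 0],
    [0, 0, 0],
    [0, 0, 0],
    [0, 0, 0],
    [0, 0, -1],
    [0, 0, -3],
    [0, 0, -3],
    [0, 0, -2],
  ],
  angular=[
    [0, 0, 0],
    [0, 0, 0],
    [0, 0, 0],
    [0, 0, 0],
    [0, 0, 0],
    [0, 0, 0],
    [0, 0, 0],
    [0, 0, 0],
  ],
)

```text
clock: 20.7
position: [0.5898, 0.0844, 0.1079]
ee_rot: [-3.141, 0.001, -0.003]
force: [0.0, 0.8, -0.1]
width: 0.762
gripper_force: 0.0
```

Run:
```python
from h import *
np.set_printoptions(precision=4,suppress=True)
w=arm.get_image('wrist');save(w,'w4.png')
for l,z in(('tin',.004),('tin_tile',0)):
  for d in arm.place_of(l,w)[:2]: print(l,d['conf'],at(w,px(d['centre']),z,True))
a=np.radians(-6.7);go(np.array([.427,-.1,.0105])+[-.028*np.cos(a),-.028*np.sin(a),0],-6.7)
```

```text
tin 0.64 [0.5883 0.084  0.004 ]
tin 0.27 [0.5513 0.2759 0.004 ]
tin_tile 0.53 [ 0.5966 -0.0952  0.    ]
pos [0.59   0.0848 0.107 ] yaw -0.01 turn [-0.001 -0.003  0.117] delta now [-19.11  18.17   9.58] delta after turn [-16.84  20.26   9.65]
```

View pics/w4.png

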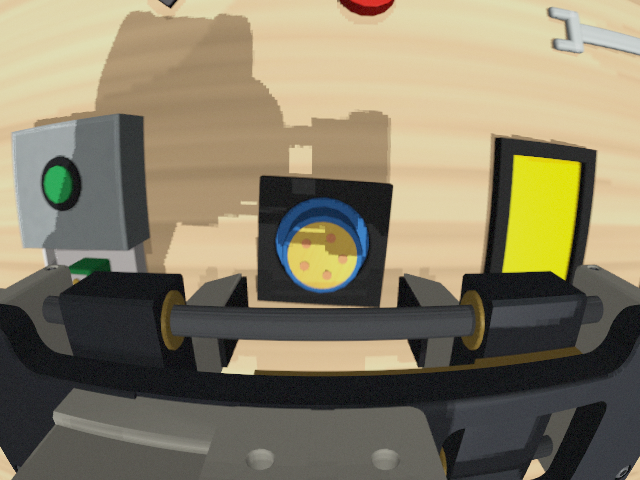

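The tin is seated in the blue recess at (323,250). The driver is next.

Emit:
carry_out(
  claw=[7, 5, 5, 5, 5, 5, 5, 5, 5, 5, 5, 5],
  delta_pos=[
    [0, 0, 0],
    [-1.68, 2.03, 0],
    [-1.68, 2.03, 0],
    [-1.68, 2.03, 0],
    [-1.68, 2.03, 0],
    [-1.68, 2.03, 0],
    [-1.68, 2.03, 0],
    [-1.68, 2.03, 0],
    [-1.68, 2.03, 0],
    [-1.68, 2.03, 0],
    [-1.68, 1.99, 0],
    [0, 0, 0],
  ],
  angular=[
    [0, 0, 0.117],
    [0, 0, 0],
    [0, 0, 0],
    [0, 0, 0],
    [0, 0, 0],
    [0, 0, 0],
    [0, 0, 0],
    [0, 0, 0],
    [0, 0, 0],
    [0, 0, 0],
    [0, 0, 0],
    [0, 0, 0],
  ],
)

```text
clock: 22.05
position: [0.3951, -0.0985, 0.1047]
ee_rot: [-3.135, 0.19, 0.004]
force: [-0.8, -0.1, -0.2]
width: 0.541
gripper_force: 0.0
```

Run:
```python
from h import *
np.set_printoptions(precision=4,suppress=True)
w=arm.get_image('wrist');save(w,'w5.png')
for d in arm.place_of('driver',w)[:1]: print(d['conf'],at(w,px(d['centre']),.014,True))
for d in arm.trace('driver',w)[:1]: print(d['conf'],rect(w,d['region'],.014,True))
a=np.radians(-6.7);go(np.array([.427,-.1,.0105])+[-.028*np.cos(a),-.028*np.sin(a),0],-6.7)
```

```text
0.86 [ 0.4287 -0.1008  0.014 ]
0.94 (array([ 0.4251, -0.0999], dtype=float32), [np.float32(0.12521106), np.float32(0.030463042)], np.float32(172.46953))
pos [ 0.3987 -0.0965  0.1051] yaw -6.71 turn [-0.  0. -0.] delta now [0.05 0.02 9.46] delta after turn [0.05 0.02 9.46]
```

View pics/w5.png

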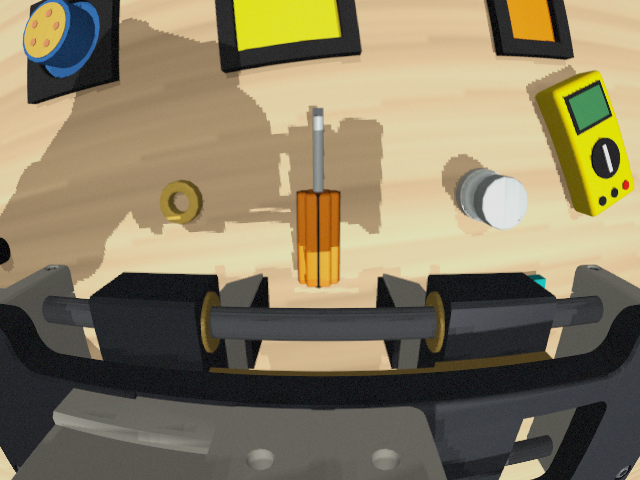

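The handle at (318,240) is centred between the fingers and aligned with the tool.

Emit:
carry_out(
  claw=[5, 5, 5, 5, 5, 5, 5, 2.2, 2.2, 2.2, 2.2, 2.2, 2.2],
  delta_pos=[
    [0, 0, 2],
    [0, 0, 2.5],
    [0, 0, 2],
    [0, 0, 1.5],
    [0, 0, 1],
    [0, 0, 0.4],
    [0, 0, 0],
    [0, 0, 0],
    [0, 0, 0],
    [0, 0, 0],
    [0, 0, 0],
    [0, 0, 0],
    [0, 0, 0],
  ],
  angular=[
    [0, 0, 0],
    [0, 0, 0],
    [0, 0, 0],
    [0, 0, 0],
    [0, 0, 0],
    [0, 0, 0],
    [0, 0, 0],
    [0, 0, 0],
    [0, 0, 0],
    [0, 0, 0],
    [0, 0, 0],
    [0, 0, 0],
    [0, 0, 0],
  ],
)

```text
clock: 23.5
position: [0.3988, -0.0967, 0.0116]
ee_rot: [-3.136, 0.184, -0.001]
force: [-1.8, 0.0, 7.5]
width: 0.307
gripper_force: 15.0
```

Run:
```python
from h import *
go([.602-.0285,-.2802,.0148],0.6)
```

```text
pos [ 0.39878871 -0.09673922  0.01155739] yaw -6.71 turn [-0.    -0.001 -0.128] delta now [19.5  16.18 -0.32] delta after turn [17.28 18.53 -0.32]
```

Emit:
carry_out(
  claw=[2.2, 2.2, 2.2, 2.2, 2.2, 2.2, 2.2, 2.2, 2.2, 2.2, 2.2, 2.2, 2.2, 2.2, 2.2, 2.2, 2.2, 2.2, 2.2, 2.2],
  delta_pos=[
    [0, 0, -0.5],
    [0, 0, -2],
    [0, 0, -2.5],
    [0, 0, -2.5],
    [0, 0, -2.5],
    [0, 0, 0],
    [1.7, 1.8, 0],
    [2.2, 2.4, 0],
    [2.2, 2.4, 0],
    [2.2, 2.4, 0],
    [2.2, 2.4, 0],
    [2.2, 2.4, 0],
    [2.2, 2.4, 0],
    [1.4, 1.3, 0],
    [1.0, 1.0, 0],
    [0, 0, 0],
    [0, 0, 2],
    [0, 0, 2],
    [0, 0, 1.5],
    [0, 0, 1],
  ],
  angular=[
    [0, 0, 0],
    [0, 0, 0],
    [0, 0, 0],
    [0, 0, 0],
    [0, 0, 0],
    [0, 0, -0.128],
    [0, 0, 0],
    [0, 0, 0],
    [0, 0, 0],
    [0, 0, 0],
    [0, 0, 0],
    [0, 0, 0],
    [0, 0, 0],
    [0, 0, 0],
    [0, 0, 0],
    [0, 0, 0],
    [0, 0, 0],
    [0, 0, 0],
    [0, 0, 0],
    [0, 0, 0],
  ],
)

```text
clock: 25.5
position: [0.5725, -0.279, 0.045]
ee_rot: [-3.141, -0.017, 0.003]
force: [0.2, 0.8, -1.0]
width: 0.305
gripper_force: 15.0
```

Run:
```python
from h import *
np.set_printoptions(precision=4,suppress=True)
go([.602-.0285,-.2802,.0154],0.6)
w=arm.get_image('wrist');save(w,'w6.png')
for l,z in(('driver',.05),('driver_tile',0)):
  for d in arm.place_of(l,w)[:1]: print(l,d['conf'],at(w,px(d['centre']),z,True))
```

```text
pos [ 0.5725 -0.279   0.045 ] yaw 0.63 turn [-0.001  0.002  0.   ] delta now [0.1  0.12 2.96] delta after turn [0.1  0.12 2.96]
driver 0.96 [ 0.603  -0.2796  0.05  ]
driver_tile 0.94 [ 0.6007 -0.2804  0.    ]
```

View pics/w6.png

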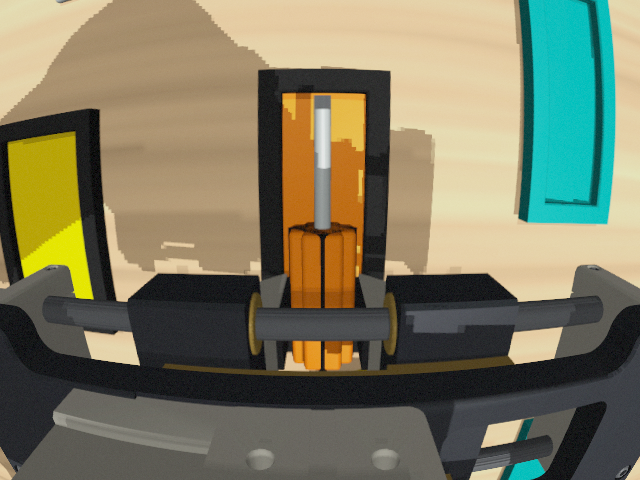

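The driver at (323,240) is centred over the orange recess, so I'll lower and release it.

Emit:
carry_out(
  claw=[2.2, 2.2, 2.2, 2.2, 2.2, 2.2, 4.6, 4.6, 4.6, 4.6, 4.6, 4.6, 4.6, 4.6],
  delta_pos=[
    [0, 0.1, 1.2],
    [0, 0, 0.8],
    [0, 0, 0.5],
    [0, 0, 0.3],
    [0, 0, 0.15],
    [0, 0, 0],
    [0, 0, 0],
    [0, 0, 0],
    [0, 0, 0],
    [0, 0, 0],
    [0, 0, -1],
    [0, 0, -3],
    [0, 0, -3],
    [0, 0, -2],
  ],
  angular=[
    [0, 0, 0],
    [0, 0, 0],
    [0, 0, 0],
    [0, 0, 0],
    [0, 0, 0],
    [0, 0, 0],
    [0, 0, 0],
    [0, 0, 0],
    [0, 0, 0],
    [0, 0, 0],
    [0, 0, 0],
    [0, 0, 0],
    [0, 0, 0],
    [0, 0, 0],
  ],
)

```text
clock: 27.05
position: [0.574, -0.2817, 0.1096]
ee_rot: [3.14, 0.016, 0.003]
force: [0.5, -0.4, -0.5]
width: 0.5
gripper_force: 0.0
```

Run:
```python
from h import *
np.set_printoptions(precision=4,suppress=True)
w=arm.get_image('wrist');save(w,'w7.png')
for l,z in(('driver',.018),('driver_tile',0)):
  for d in arm.place_of(l,w)[:1]: print(l,d['conf'],at(w,px(d['centre']),z,True))
go([.452,-.3197,.011],21.1)
```

```text
driver 0.96 [ 0.6031 -0.2822  0.018 ]
driver_tile 0.93 [ 0.3555 -0.4809  0.    ]
pos [ 0.5743 -0.2816  0.1087] yaw 0.62 turn [ 0.002 -0.003 -0.358] delta now [-12.3    3.67   9.73] delta after turn [-12.78  -0.84   9.77]
```

View pics/w7.png

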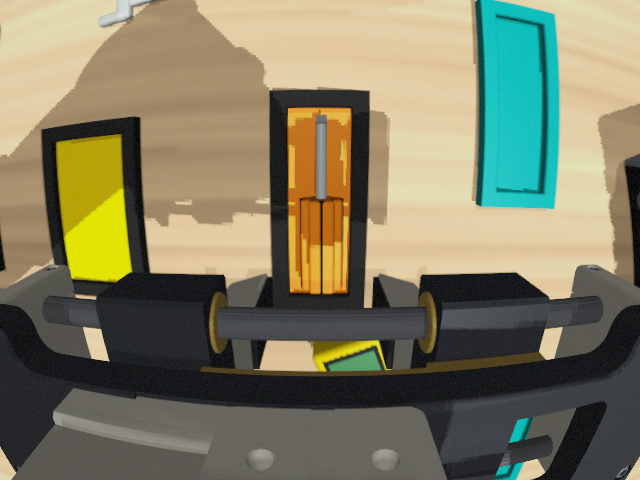

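The driver lies in the orange recess at (321,240). Next I'll turn, move over the meter and check it from above.

Emit:
carry_out(
  claw=[7.2, 7.2, 7.2, 7.2, 7.2, 7.2, 7.2, 7.2, 7.2, 7.2, 7.2],
  delta_pos=[
    [0, 0, 0],
    [0, 0, 0],
    [0, 0, 0],
    [-2, -0.14, 0],
    [-2.2, -0.14, 0],
    [-2.2, -0.14, 0],
    [-2.2, -0.14, 0],
    [-2.2, -0.14, 0],
    [-1.98, -0.14, 0],
    [0, 0, 0],
    [0, 0, 0],
  ],
  angular=[
    [0, 0, -0.12],
    [0, 0, -0.12],
    [0, 0, -0.118],
    [0, 0, 0],
    [0, 0, 0],
    [0, 0, 0],
    [0, 0, 0],
    [0, 0, 0],
    [0, 0, 0],
    [0, 0, 0],
    [0, 0, 0],
  ],
)

```text
clock: 28.3
position: [0.4511, -0.3189, 0.1063]
ee_rot: [-3.088, -0.575, 0.0]
force: [0.9, 0.6, 0.3]
width: 0.786
gripper_force: 0.0
```

Run:
```python
from h import *
np.set_printoptions(precision=4,suppress=True)
w=arm.get_image('wrist');save(w,'w8.png')
for d in arm.trace('meter',w)[:1]: print(d['conf'],rect(w,d['region'],.015,True))
go([.452,-.3197,.011],21.1)
```

```text
0.69 (array([ 0.4539, -0.319 ], dtype=float32), [np.float32(0.10197426), np.float32(0.059850182)], np.float32(21.148882))
pos [ 0.4521 -0.3186  0.1064] yaw 21.19 turn [-0.    -0.     0.002] delta now [-0.05  0.1   9.54] delta after turn [-0.05  0.1   9.54]
```

View pics/w8.png

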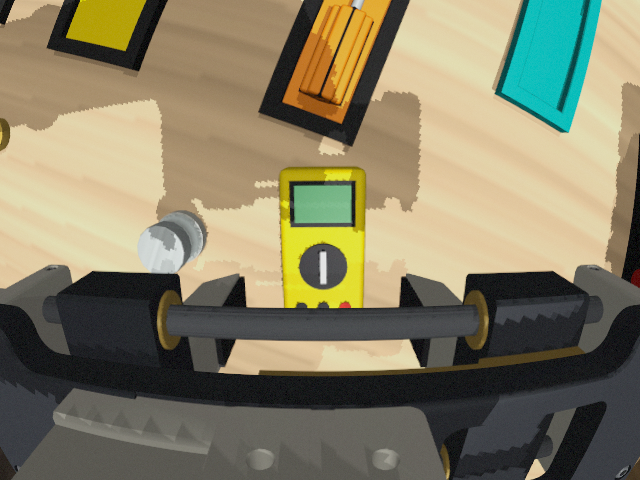

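The meter at (323,240) is centred and aligned, and the loose cylinder at (170,240) is clear of the fingers.

Emit:
carry_out(
  claw=[7.2, 7.2, 7.2, 7.2, 7.2, 7.2, 7.2, 5, 5, 5, 5, 5, 5],
  delta_pos=[
    [0, 0, 2],
    [0, 0, 2.5],
    [0, 0, 2],
    [0, 0, 1.5],
    [0, 0, 1],
    [0, 0, 0.5],
    [0, 0, 0],
    [0, 0, 0],
    [0, 0, 0],
    [0, 0, 0],
    [0, 0, 0],
    [0, 0, 0],
    [0, 0, 0],
  ],
  angular=[
    [0, 0, 0],
    [0, 0, 0],
    [0, 0, 0],
    [0, 0, 0],
    [0, 0, 0],
    [0, 0, 0],
    [0, 0, 0],
    [0, 0, 0],
    [0, 0, 0],
    [0, 0, 0],
    [0, 0, 0],
    [0, 0, 0],
    [0, 0, 0],
  ],
  force=20,
)

```text
clock: 29.7
position: [0.4516, -0.3194, 0.0124]
ee_rot: [3.088, 0.576, 0.002]
force: [-0.7, 0.7, 6.0]
width: 0.609
gripper_force: 20.0
```

Run:
```python
from h import *
go([.5968,-.0938,.0155],-.5)
```

```text
pos [ 0.45159631 -0.31944975  0.01236347] yaw 21.12 turn [ 0.    -0.001  0.377] delta now [ 21.68 -15.82  -0.3 ] delta after turn [ 14.32 -22.69  -0.31]
```

Emit:
carry_out(
  claw=[5, 5, 5, 5, 5, 5, 5, 5, 5, 5, 5, 5, 5, 5, 5, 5, 5, 5, 5, 5],
  delta_pos=[
    [0, 0, -0.5],
    [0, 0, -2],
    [0, 0, -2.5],
    [0, 0, -2.5],
    [0, 0, -2.5],
    [0, 0, 0],
    [0, 0, 0],
    [0, 0, 0],
    [1, -1.7, 0],
    [1.6, -2.5, 0],
    [1.6, -2.5, 0],
    [1.6, -2.5, 0],
    [1.6, -2.5, 0],
    [1.6, -2.5, 0],
    [1.6, -2.5, 0],
    [1.6, -2.5, 0],
    [1.2, -2, 0],
    [0.9, -1.5, 0],
    [0, 0, 0],
    [0, 0, 1.5],
  ],
  angular=[
    [0, 0, 0],
    [0, 0, 0],
    [0, 0, 0],
    [0, 0, 0],
    [0, 0, 0],
    [0, 0, 0.127],
    [0, 0, 0.125],
    [0, 0, 0.125],
    [0, 0, 0],
    [0, 0, 0],
    [0, 0, 0],
    [0, 0, 0],
    [0, 0, 0],
    [0, 0, 0],
    [0, 0, 0],
    [0, 0, 0],
    [0, 0, 0],
    [0, 0, 0],
    [0, 0, 0],
    [0, 0, 0],
  ],
)

```text
clock: 31.7
position: [0.597, -0.0943, 0.0978]
ee_rot: [3.141, -0.013, 0.005]
force: [-0.6, -1.2, -1.1]
width: 0.606
gripper_force: 20.0
```

Run:
```python
from h import *
go([.5968,-.0938,.0162],-.5)
w=arm.get_image('wrist');save(w,'w9.png')
```

```text
pos [ 0.5969906  -0.0943161   0.09778015] yaw -0.47 turn [ 0.001 -0.003  0.   ] delta now [-0.04 -0.06  8.16] delta after turn [-0.02 -0.05  8.16]
```

View pics/w9.png

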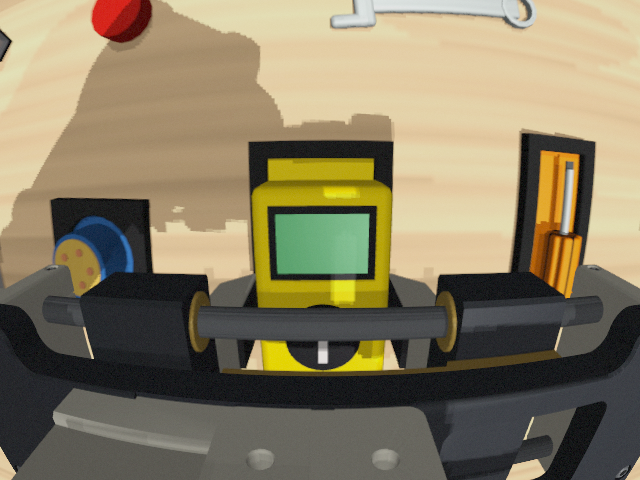

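The meter at (323,260) is held level and centred over the yellow recess at columns 268–374.

Emit:
carry_out(
  claw=[5, 5, 5, 5, 5, 5, 5, 5, 7.2, 7.2, 7.2, 7.2, 7.2, 7.2, 7.2, 7.2, 7.2, 7.2],
  delta_pos=[
    [0, 0, 2.5],
    [0, 0, 2],
    [0, 0, 1.5],
    [0, 0, 1],
    [0, 0, 0.6],
    [0, 0, 0.4],
    [0, 0, 0.15],
    [0, 0, 0],
    [0, 0, 0],
    [0, 0, 0],
    [0, 0, 0],
    [0, 0, 0],
    [0, 0, -1],
    [0, 0, -3],
    [0, 0, -3],
    [0, 0, -4],
    [0, 0, -4],
    [0, 0, 0],
  ],
  angular=[
    [0, 0, 0],
    [0, 0, 0],
    [0, 0, 0],
    [0, 0, 0],
    [0, 0, 0],
    [0, 0, 0],
    [0, 0, 0],
    [0, 0, 0],
    [0, 0, 0],
    [0, 0, 0],
    [0, 0, 0],
    [0, 0, 0],
    [0, 0, 0],
    [0, 0, 0],
    [0, 0, 0],
    [0, 0, 0],
    [0, 0, 0],
    [0, 0, 0],
  ],
)

```text
clock: 33.55
position: [0.599, -0.0949, 0.1712]
ee_rot: [3.141, -0.014, 0.014]
force: [1.0, -1.1, -0.3]
width: 0.786
gripper_force: 0.0
```

Run:
```python
from h import *
np.set_printoptions(precision=4,suppress=True)
s=arm.get_image('scene');w=arm.get_image('wrist')
for l,z in(('meter',.004),('meter_tile',0),('tin',.004),('tin_tile',0),('driver',.018),('driver_tile',0),('battery',.005),('drawer_in',.005)):
  for n,p in(('s',s),('w',w)):
    for d in arm.place_of(l,p)[:1]: print(l,n,round(d['conf'],2),at(p,px(d['centre']),z,n=='w')[:2])
cv2.imwrite('pics/end.png',np.vstack([s['frame'][180:440,60:580],w['frame'][60:330,60:580]])[:,:,::-1])
```

```text
meter s 0.57 [0.554  0.2719]
meter w 0.95 [ 0.5946 -0.0952]
meter_tile s 0.78 [ 0.6004 -0.0883]
tin s 0.87 [0.5949 0.0851]
tin w 0.63 [0.5863 0.0853]
tin_tile s 0.71 [0.591  0.0867]
driver s 0.8 [ 0.6056 -0.2837]
driver w 0.96 [ 0.6025 -0.2833]
driver_tile s 0.96 [ 0.6854 -0.4278]
driver_tile w 0.81 [ 0.602  -0.2775]
battery s 0.85 [0.5541 0.2698]
battery w 0.64 [0.5528 0.2718]
drawer_in s 0.74 [0.5552 0.2748]
drawer_in w 0.56 [0.5549 0.2786]
```

View pics/end.png

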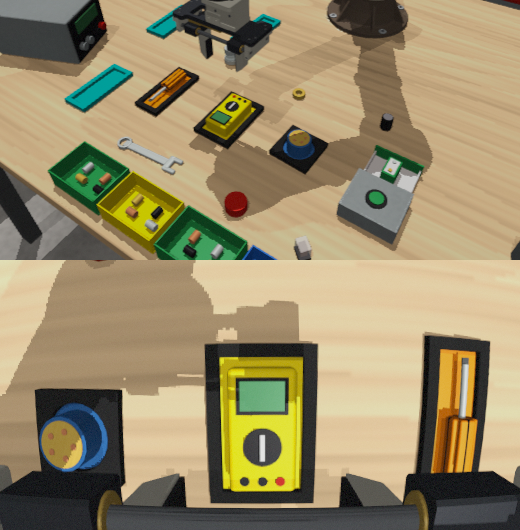

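The final picture shows the meter, driver and tin each in its own recess. The battery stands in the open drawer and the gripper is clear, so I'll hand in.

```bash
python3 -c "
from cell import arm
print(arm.sign_off())"
```

```text
the job is handed in; nothing more can be done
None
```

The job is handed in after about 34 s of robot time: the multimeter, screwdriver and tin look seated in their own recesses, and the battery stands in the fully open drawer; the hand-in gave no verdict.

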